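Prise the spring clip off the guide rod with a wedge

TASK

Slide the brass wedge under the blue spring clip so that it springs off the steel rod and sits on the wedge, then carry it there to the white tray and scrape it off against the tray's rim so that it drops inside. Lay the wedge back on its black mat; do not touch the clip with the gripper and leave the little vial where it stands.

Things in the scene. Friction and masses are not known exactly. Their poses are not given: they have to be found in the camera images.
- wedge: Loose prying wedge, 0.22 kg, 158 mm long: wooden grip (46 x 16 mm, top 38 mm above the underside) on a brass sole 58 x 30 x 3 mm, brass blade 11 mm wide along +x. Sole and blade share one flat underside. Origin in the underside, below the grip; x to the tip, z up. Starts lying on the mat.
- wedge_grip (a point): Middle of the wedge's wooden grip, 20 mm above the tool's underside, right above the wedge's origin; same axes as the tool. Grasp it from above across its 16 mm width (y).
- wedge_tip (a point): Middle of the blade's sharp edge, in the plane of the underside, 130 mm ahead (+x) of the wedge's origin. The edge is 1 mm thick; the blade's top rises straight to 16 mm at 60 mm behind the edge, then stays level at 16 mm up to the grip, 109 mm behind the edge. Blade and clip are smooth (friction about 0.25).
- clip: Blue spring clip, 54 g, astride the rod: flat bridge 20 mm along the rod, 27 mm wide, 2.5 mm thick, two sprung legs with insides 19 mm apart, reaching 26.5 mm below the bridge's underside. Origin in the middle of that underside, x along the rod as for rod_block. A lip slopes up from the bridge's -x edge. Freed, it rides on the 16 mm blade, legs 10 mm below it, and comes off only along the blade.
- rod_block: Fixed aluminium block 134 x 64 x 10 mm bearing a level steel rod, 16 mm diameter, x = -61 to +61 mm. Origin on the bench below the clip's seat; +x is the way the wedge travels along the rod. Behind the clip two cheeks (x = 11 to 21 mm, 17 mm apart, 53 mm high) hold it back; the blade passes between them. Nothing else on the block is higher than the rod.
- rod_top (a point): Top line of the rod below the clip's bridge, 32 mm above the bench; axes as rod_block. The bridge's underside is 4.5 mm higher, its edges at x = -10 and +10 mm. Ridges in the legs grip the rod below its middle; the clip lets go once raised about 9 mm (roughly 10 N), its bridge then on the blade's level part; lifting the wedge takes it along.
- tray: Fixed white open tray, 116 x 116 mm outside, 30 mm high, walls 4 mm. Origin on the bench under its middle; x, y along its sides. If the blade is drawn out over a wall with its underside 2 to 4 mm above the rim, the clip's legs catch on the inside of that wall and it is stripped off over the tip.
- mat: Fixed black rubber mat, 185 x 96 x 3 mm, the wedge's resting place. Origin on the bench under its middle; x along its length, z up.
- vial_3: Small glass vial with a black screw cap, 27 mm diameter, 56 mm tall, loose, standing beyond the rod block and the tray; a bystander. Origin under its middle.

How it is judged (in metres and radians):
On the way, in this order (a step that is already met when the one before it is completed fails the run):
1. the clip is off the rod and carried clear above it on the wedge (z of clip in the frame of rod_block above 0.06 m and contact force between clip and wedge above 0.02 N), for 0.2 s.
2. the clip, still on the wedge, is pressed against the tray's rim (contact force between clip and tray above 0.03 N and contact force between clip and wedge above 0.02 N and z of clip in the frame of tray above 0.033 m and horizontal distance between clip and tray below 0.08 m), for 0.05 s.
At the end, for the whole second after the job is handed in: Clip at rest inside the tray (origin within 54 mm of the tray's middle along both sides, under 35 mm above the bench); wedge flat (0.12 rad) and at rest on the mat, its grip's middle within 90 mm lengthwise and 45 mm across of the mat's middle and under 28 mm above the bench (x of clip in the frame of tray between -0.054 and 0.054 m and y of clip in the frame of tray between -0.054 and 0.054 m and z of clip in the frame of tray below 0.035 m and linear speed of each of clip, wedge below 0.02 m/s and x of wedge_grip in the frame of mat between -0.09 and 0.09 m and y of wedge_grip in the frame of mat between -0.045 and 0.045 m and z of wedge_grip in the frame of mat below 0.028 m and angle between wedge's own z axis and vertical below 0.12 rad); the robot touches nothing.
It fails at once if the gripper's fingers press on the clip (over 0.5 N) (contact force between clip and the fingers above 0.5 N).
It fails at once if the vial is moved by more than 20 mm (distance of vial_3 from where it was at the start of the episode above 0.02 m).
It also fails if it takes over 72 s, if anything falls off the work surface, if the arm or the gripper's body presses on something with over 40 N, if the wrist force passes 120 N, or if a joint passes its speed limit or range.

ROBOT

A 6-joint arm with a two-finger parallel gripper is mounted at the origin on a cart in front of the work surface, level with it; the furniture and walls round the work are solid. World frame = base frame: x ahead of the robot, y to its left, z up, the work surface at z = 0. Lengths are in mm, angles in degrees, forces in N, time in s.
With the tool pointing down it reaches from about 275 to 725 mm from the base axis. Payload 5.6 kg.
Tool frame: the origin (TCP) lies midway between the tips of the shut fingers; the grasp point (between the pads) lies 19 mm behind it; z points along the fingers, y is the line along which they close (so a half turn about z gives the same grasp; the last joint's range is limited). The gripper opens to 85 mm and grips with 20 to 120 N. Pads are 22 mm wide; open, the fingers measure 114 mm over their backs; the gripper's body (76 mm by 85 mm) begins 54 mm behind the grasp point. The pads swing forward as they close: fully open they stand 13 mm farther back than shut.
Start: joints at [-53.594, 14.616, 6.199, 0, -81.583, -16.306], TCP at [189.026, -516.49, 231.283] pointing down, gripper open.
Joint ranges: [-168.99, 168.99], [-69.2, 112.95], [-62.41, 85.93], [-164.36, 98.24], [-168.68, -3.75], [-174.98, 174.98]. Speed limits (degrees/s): [147.25, 147.25, 180, 180, 180, 180].

INTERFACE

Orientations are given as [roll, pitch, yaw] about the fixed x, y, z axes, in that order (R = Rz(yaw) Ry(pitch) Rx(roll)).
In Python, from bench import r, cams, nets gives the robot as it stands.
- The arm moves only by the tool send_rows, never from a script. Its arguments are lists of equal length, an entry for each row: "claw": the opening, from -1 (shut) to 1 (fully open); "slide": the shift along the tool's x, y, z in m, a list of three; "angular": the turn, a rotation vector about the tool's x, y, z in rad, a list of three. A call has 1 to 20 rows; each row is the pose to reach, as a shift and turn from the pose commanded when the call began, along the tool's axes at that moment; what a row does not reach only later rows make up. A row lasts 1/8 s, in which the tool goes at most 62.5 mm and 10.7 degrees, less where a joint would pass 70% of its speed; a pose out of reach is approached as far as the arm can. A call with a gripper value outside its range is refused whole. The fingers move at their own pace and stop on an object; "squeeze" is the grip in N (left out, the last holds). Time passes only in rows, so rows that repeat a pose let the fingers close. It gives the time, the measured TCP pose, the force, the opening and the grip force at its end, in the units of the state.
- r.state(): the state, without advancing time (a new reading comes with each control period).
- cams.grab_frame(name): name is "scene" or "top"; returns the picture (480x640x3 uint8, blue, green, red); there is no depth.
- cams.get_calibration(name): a dict with "mtx" (3x3 intrinsics, pixels), "world_to_cam" (4x4, takes a point from world to camera coordinates). Camera axes: x right, y up, looking along -z (the intrinsics and any distortion apply to the point x, -y, -z); pixel columns grow to the right and rows downward; lengths in mm; the calibration is good to about 2 mm. A picture is of the moment at which its call begins. get_calibration takes no time and is no camera call.
- r.job_done(): hands the job in; it is judged then, once.
Trained networks look in the newest picture that a camera, given by its name, has taken for a name from the list of things; names that differ only in an ending like _2 or _b are one class to them, and where a whole thing is asked for, a point or a joint stands for the part that bears it (a point fixed in the world has none). Each returns a list of dicts, best first, with "score" (0 to 1); they miss things now and then, are a little off and sometimes report something else, mostly with a low value. They report only what shows in the picture. A call takes as long as a camera call.
- nets.look_for(target, camera): "location" ([column, row] in pixels, amid what is visible of it).
The state is a dict: "time": time; "qpos": joint angles; "joint_vel": joint speeds; "joint_torque": joint torques, N m; "tool_pos": TCP position; "orientation": TCP orientation; "wrist_force": force on the tool from outside, world axes, zero at the start; "moment": the same for the moment, N m; "gripper_width": opening from 0.0 (shut) to 1.0 (fully open); "grip_force": force on a finger pad.
Only numpy, scipy, OpenCV 4.12 (cv2) and the standard library are available. Lean on these libraries where they do the work, as an engineer would, in place of code of your own. Each camera call takes 0.05 s, during which the arm holds its last target. There are 200 camera calls.

## Working session

There is one attempt and no reset: what is moved stays moved. The work goes in short steps, Python scripts to look and compute and a tool call to move; the robot and the scene stay as the last step left them, time stands still between calls to the robot, and variables do not carry over. Pictures are saved under pics/ and viewed, at most 10 in all, crops included, and the job is handed in when it is done.

Besides the shell and the picture viewer there is one more tool, called after ">>>" as name(argument=value, ...) on one line, values as JSON. send_rows: Moves the arm, as the interface text tells. Its arguments: {"type":"object","properties":{"claw":{"type":"array"},"slide":{"type":"array"},"angular":{"type":"array"},"squeeze":{"type":"number"}},"required":["claw","slide","angular"]}

```bash
ls; mkdir -p pics; python3 - <<'E'
from bench import r,cams,nets
import cv2
print(r.state())
for c in ("scene","top"):
    f=cams.grab_frame(c); cv2.imwrite(f"pics/{c}0.png",f)
    k=cams.get_calibration(c); print(c,k)
    for t in ["wedge","wedge_grip","wedge_tip","clip","rod_block","tray","mat","vial_3"]:
        print(t,[(d['location'],round(d['score'],2)) for d in nets.look_for(t,c)[:2]])
E
```

```text
pics
{'time': 0.0, 'qpos': array([-5.35963112e+01,  1.46520959e+01,  6.13154276e+00, -2.67526808e-02,
       -8.15843245e+01, -1.63065819e+01]), 'joint_vel': array([ 0.02519008, -0.03588721,  0.03083953,  0.05321088, -0.06071083,
        0.01901064]), 'joint_torque': array([ 2.71162917e-04, -3.86629057e+01,  2.37941480e+01,  5.36512166e+00,
       -6.01585692e-03,  9.99276075e-07]), 'tool_pos': array([ 188.86933468, -516.02424115,  230.41176018]), 'orientation': array([ 1.79891912e+02, -4.05437330e-03, -1.59906829e+02]), 'wrist_force': array([ 1.23710528, -0.63258858,  0.71442356]), 'moment': array([-0.03185938, -0.05173016,  0.0620396 ]), 'grip_force': 0.0, 'gripper_width': 0.9991016039594}
scene {'mtx': array([[499.53902803,   0.        , 317.33498775],
       [  0.        , 499.53902803, 245.90945326],
       [  0.        ,   0.        ,   1.        ]]), 'world_to_cam': array([[-7.04669570e-01, -7.09343073e-01, -1.65287839e-02,
         4.78109381e+02],
       [ 3.06008427e-01, -3.24844691e-01,  8.94893720e-01,
        -2.13569730e+02],
       [-6.40155949e-01,  6.25546426e-01,  4
[... 498 characters left out ...]
        , 311.81597296],
       [  0.        , 549.03030647, 228.83353282],
       [  0.        ,   0.        ,   1.        ]]), 'world_to_cam': array([[ 1.20622946e-02, -9.99878900e-01,  9.83288222e-03,
         2.16082517e+01],
       [ 9.83970847e-01,  1.36189665e-02,  1.77808592e-01,
        -6.08597169e+02],
       [-1.77920973e-01,  7.53048983e-03,  9.84015965e-01,
        -1.25241878e+03],
       [ 0.00000000e+00,  0.00000000e+00,  0.00000000e+00,
         1.00000000e+00]])}
wedge []
wedge_grip [([189.4, 269.8], 0.75)]
wedge_tip [([187.1, 265.0], 0.8)]
clip []
rod_block [([352.7, 186.8], 0.61)]
tray [([394.1, 228.4], 0.85), ([190.5, 268.0], 0.4)]
mat [([198.3, 252.5], 0.96)]
vial_3 []
```

```bash
python3 - <<'E'
import cv2
f=cv2.imread("pics/top0.png")[140:320,140:460]; cv2.imwrite("pics/topc.png",cv2.resize(f,(800,450),interpolation=cv2.INTER_CUBIC))
f=cv2.imread("pics/scene0.png")[180:420,160:480]; cv2.imwrite("pics/scenec.png",cv2.resize(f,(800,600),interpolation=cv2.INTER_CUBIC))
E
```

```text
(no output)
```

View pics/topc.png

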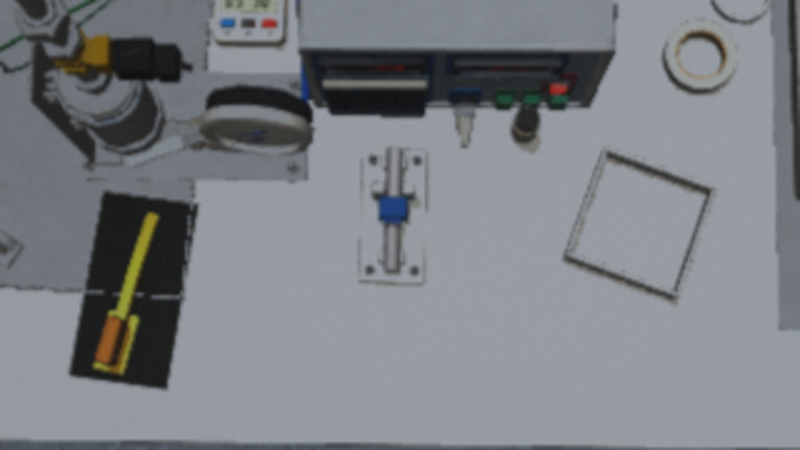

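View pics/scenec.png

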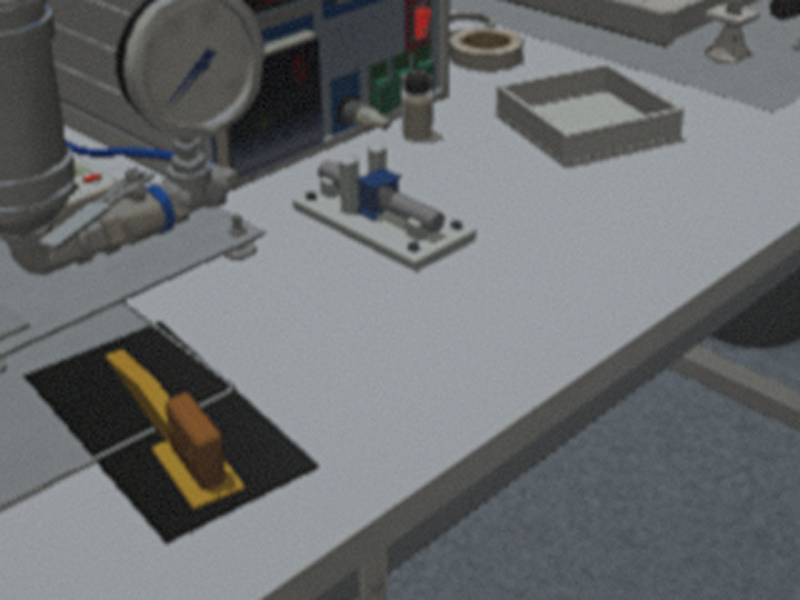

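```bash
cat > h.py <<'E'
import numpy as np,cv2
from bench import r,cams,nets
def avg(c,n=5): return np.mean([cams.grab_frame(c).astype(float) for _ in range(n)],0).astype(np.uint8)
K={c:cams.get_calibration(c) for c in("scene","top")}
def proj(c,P):
    P=np.atleast_2d(P).astype(float);T=K[c]["world_to_cam"];p=P@T[:3,:3].T+T[:3,3]
    p=p*[1,-1,-1]; q=p@K[c]["mtx"].T; return q[:,:2]/q[:,2:]
def ray(c,uv,z):
    T=K[c]["world_to_cam"];R=T[:3,:3];o=-R.T@T[:3,3]
    d=np.linalg.inv(K[c]["mtx"])@[uv[0],uv[1],1]; d=R.T@(d*[1,-1,-1]); return o+d*(z-o[2])/d[2]
def box(a,b): return np.array([[x,y,z] for x in(a[0],b[0]) for y in(a[1],b[1]) for z in(a[2],b[2])],float)
def Rz(t): c,s=np.cos(t),np.sin(t); return np.array([[c,-s,0],[s,c,0],[0,0,1]])
WEDGE=[box((-23,-8,0),(23,8,38)),box((-29,-15,0),(29,15,3)),box((21,-5.5,0),(70,5.5,16)),
  np.array([[70,s*5.5,z] for s in(1,-1) for z in(0,16)]+[[130,s*5.5,z] for s in(1,-1) for z in(0,1)],float)]
def sil(c,parts,R,t,S=4,shape=(480,640)):
    m=np.zeros((shape[0]*S,shape[1]*S),np.uint8)
    for p in parts:
        q=cv2.convexHull(((proj(c,p@R.T+t)+.5)*S).astype(np.float32)); cv2.fillConvexPoly(m,q.round().astype(np.int32),255)
    return cv2.resize(m,(shape[1],shape[0]),interpolation=cv2.INTER_AREA)/255.
E
python3 - <<'E'
from h import *
for c in("top","scene"): cv2.imwrite(f"pics/{c}A.png",avg(c,6))
t=cv2.imread("pics/topA.png");s=cv2.imread("pics/sceneA.png")
C=np.zeros((590,800,3),np.uint8)
a=cv2.resize(t[193:257,277:317],None,fx=9,fy=9,interpolation=cv2.INTER_CUBIC);C[:576,:360]=a
a=cv2.resize(t[197:264,363:430],None,fx=6.4,fy=6.4,interpolation=cv2.INTER_CUBIC);h,w=a.shape[:2];C[:h,365:365+w]=a
cv2.imwrite("pics/comp1.png",C)
from scipy.optimize import minimize
hsv={k:cv2.cvtColor(v,cv2.COLOR_BGR2HSV) for k,v in(("top",t),("scene",s))}
roi={"top":(slice(210,300),slice(165,215)),"scene":(slice(300,395),slice(180,280))}
m={}
for c in hsv:
    q=cv2.inRange(hsv[c],(5,110,60),(35,255,255));z=np.zeros_like(q);z[roi[c]]=q[roi[c]];m[c]=z/255.;print(c,z.sum()/255)
def cost(p,cs=("top","scene")):
    e=0
    for c in cs:
        g=sil(c,WEDGE,Rz(np.radians(p[2])),[p[0],p[1],3]); e+=np.abs(g-m[c]).sum()/m[c].sum()
    return e
x0=ray("top",(186,277),20)
tip=ray("top",(140+152/2.5,140+214/2.5),3);print(x0,tip)
yaw=np.degrees(np.arctan2(tip[1]-x0[1],tip[0]-x0[0]))
for cs in(("top","scene"),("top",),("scene",)):
    o=minimize(cost,[x0[0],x0[1],yaw],args=(cs,),method="Nelder-Mead",options=dict(initial_simplex=[[x0[0],x0[1],yaw],[x0[0]+8,x0[1],yaw],[x0[0],x0[1]+8,yaw],[x0[0],x0[1],yaw+6]]))
    print(cs,o.x,o.fun)
E
```

```text
top 523.0
scene 1136.0
[492.82605197 329.80879725  20.        ] [621.89258495 303.73370087   3.        ]
('top', 'scene') [496.96579459 333.6970001  -13.10717195] 0.4432854305377121
('top',) [496.33092433 333.01067471 -12.43553104] 0.17590822179732313
('scene',) [497.13694309 334.44478441 -14.03458673] 0.2377485501242751
```

View pics/comp1.png

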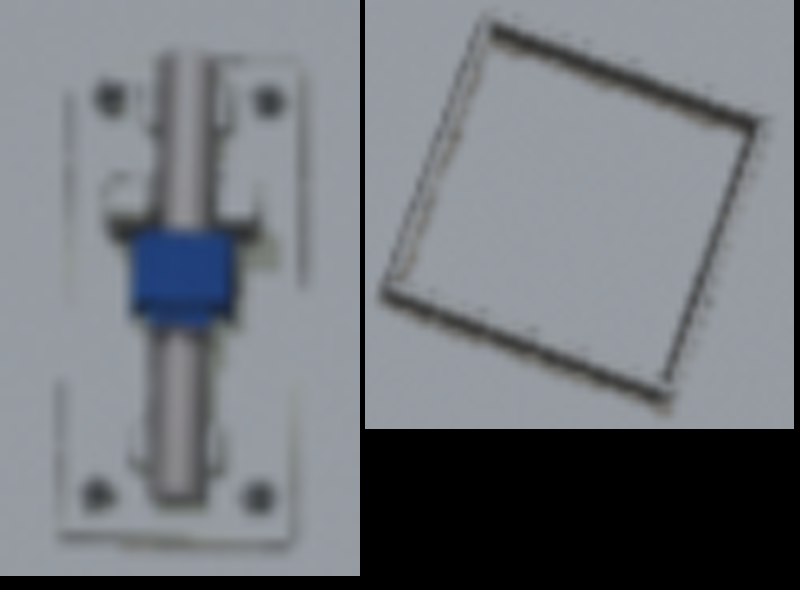

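```bash
python3 - <<'E'
from h import *
from scipy.optimize import minimize
t=cv2.imread("pics/topA.png");s=cv2.imread("pics/sceneA.png")
U=lambda X,Y,k,ox,oy:((X+.5)/k-.5+ox,(Y+.5)/k-.5+oy)
a=ray("top",U(189,100,9,277,193),24);b=ray("top",U(180,470,9,277,193),24)
yaw=np.degrees(np.arctan2(a[1]-b[1],a[0]-b[0]));print("rod",a,b,yaw)
bc=[ray("top",U(x,y,9,277,193),10) for x,y in((60,540),(292,545),(303,60),(110,98),(268,100),(98,497),(259,497))]
print("block corners/screws",np.round(bc,1))
d=(np.array(bc[3])+bc[4])/2-(np.array(bc[5])+bc[6])/2;print("screw yaw",np.degrees(np.arctan2(d[1],d[0])),np.mean(bc[3:],0))
CL=[box((-10,-13.5,0),(10,13.5,2.5)),box((-10,9.5,-26.5),(10,13.5,0)),box((-10,-13.5,-26.5),(10,-9.5,0)),
 np.array([[-10,y,z] for y in(-9,9) for z in(0,2.5)]+[[-15,y,z] for y in(-9,9) for z in(3,5)],float)]
for c,im,roi in(("top",t,(slice(205,240),slice(285,310))),("scene",s,(slice(240,275),slice(295,330)))):
    q=cv2.inRange(cv2.cvtColor(im,cv2.COLOR_BGR2HSV),(100,100,40),(125,255,255));m=np.zeros_like(q);m[roi]=q[roi];m=m/255.
    x0=(a+b)/2
    f=lambda p:np.abs(sil(c,CL,Rz(np.radians(yaw)),[p[0],p[1],36.5],8)-m).sum()/m.sum()
    best=min(((f((x0[0]+i,x0[1]+j)),i,j) for i in range(-20,21,4) for j in range(-12,13,4)))
    p0=x0[:2]+best[1:]
    o=minimize(f,p0,method="Nelder-Mead",options=dict(initial_simplex=[p0,p0+[3,0],p0+[0,3]]));print(c,"clip",o.x,o.fun,m.sum())
R=[ray("top",U(x-365,y,6.4,363,197),30) for x,y in((485,18),(765,122),(672,408),(380,295))]
R=np.array(R);print("tray",R.round(1),R.mean(0),np.linalg.norm(R-np.roll(R,1,0),axis=1),np.degrees(np.arctan2(*(R[0]-R[3])[[1,0]])))
for n,u in(("mat",((103,192),(196,204),(166,387),(72,373))),):
    M=np.array([ray("top",U(x,y,2.5,140,140),3) for x,y in u]);print(n,M.round(1),M.mean(0))
print("cams",[-K[c]["world_to_cam"][:3,:3].T@K[c]["world_to_cam"][:3,3] for c in K])
print("vial",ray("top",U(528,145,2.5,140,140),0))
for n,p in (("gaugetop",(255,120)),): print([ray("top",U(*p,2.5,140,140),z) for z in(0,100,200)])
print("dev front", ray("top",U(450,105,2.5,140,140),0))
# tray corners in scene
print("tray scene proj",proj("scene",R).round(1))
E
```

```text
rod [676.09972048  65.03586068  24.        ] [573.99817232  65.75562985  24.        ] -0.40390231839769847
block corners/screws [[556.5  98.3  10. ]
 [555.9  35.3  10. ]
 [691.1  34.   10. ]
 [679.5  87.1  10. ]
 [679.6  43.5  10. ]
 [568.4  88.2  10. ]
 [569.   44.4  10. ]]
screw yaw -0.5183878961454168 [624.12947409  65.81297657  10.        ]
top clip [626.65091325  65.67310427] 0.10973129992737836 108.0
scene clip [631.45129015  64.48168277] 1.68174688057041 110.0
tray [[ 688.4 -140.3   30. ]
 [ 649.2 -246.8   30. ]
 [ 539.  -209.1   30. ]
 [ 580.5  -99.5   30. ]] [ 614.28372531 -173.89587732   30.        ] [115.39954446 113.48210588 116.50571279 117.18663973] -20.718051719220007
mat [[644.1 354.1   3. ]
 [633.3 261.5   3. ]
 [452.6 282.8   3. ]
 [465.  374.3   3. ]] [548.77375562 318.1699459    3.        ]
cams [array([ 30.20785309, 633.33101885, 458.22211398]), array([ 375.7496601 ,   39.32542622, 1340.40140389])]
vial [698.82485681 -68.0145462    0.        ]
[array([720.65857902, 206.44719065,   0.        ]), array([694.92681554, 193.97915205, 100.        ]), array([669.19505206, 181.51111345, 200.        ])]
dev front [739.10008273  10.65296429   0.        ]
tray scene proj [[359.3 214.2]
 [403.  205.5]
 [435.1 223.8]
 [386.7 234.3]]
```

```bash
cat > plan.py <<'E'
import sys,math
# args: from x,y,z,yaw  to x,y,z,yaw ...
P=[list(map(float,a.split(","))) for a in sys.argv[1:]]
x,y,z,w=P[0];c,s=math.cos(math.radians(w)),math.sin(math.radians(w))
for q in P[1:]:
    dx,dy,dz=q[0]-x,q[1]-y,q[2]-z
    print([round((dx*c+dy*s)/1e3,4),round((dx*s-dy*c)/1e3,4),round(-dz/1e3,4)],[0,0,round(-math.radians(q[3]-w),4)])
E
python3 plan.py 189,-516.5,231.3,-159.9 497,333.7,120,-193.1
```

```text
[-0.5814, 0.6926, 0.1113] [0, 0, 0.5794]
```

>>> send_rows(claw=[1,1,1,1,1,1,1,1,1,1,1,1,1,1,1,1,1,1,1,1], slide=[[-0.5814,0.6926,0.1113],[-0.5814,0.6926,0.1113],[-0.5814,0.6926,0.1113],[-0.5814,0.6926,0.1113],[-0.5814,0.6926,0.1113],[-0.5814,0.6926,0.1113],[-0.5814,0.6926,0.1113],[-0.5814,0.6926,0.1113],[-0.5814,0.6926,0.1113],[-0.5814,0.6926,0.1113],[-0.5814,0.6926,0.1113],[-0.5814,0.6926,0.1113],[-0.5814,0.6926,0.1113],[-0.5814,0.6926,0.1113],[-0.5814,0.6926,0.1113],[-0.5814,0.6926,0.1113],[-0.5814,0.6926,0.1113],[-0.5814,0.6926,0.1113],[-0.5814,0.6926,0.1113],[-0.5814,0.6926,0.1113]], angular=[[0,0,0.5794],[0,0,0.5794],[0,0,0.5794],[0,0,0.5794],[0,0,0.5794],[0,0,0.5794],[0,0,0.5794],[0,0,0.5794],[0,0,0.5794],[0,0,0.5794],[0,0,0.5794],[0,0,0.5794],[0,0,0.5794],[0,0,0.5794],[0,0,0.5794],[0,0,0.5794],[0,0,0.5794],[0,0,0.5794],[0,0,0.5794],[0,0,0.5794]])

```text
time: 4.0
tool_pos: [497.1, 333.3, 120.5]
orientation: [180.0, 0.0, 166.9]
wrist_force: [0.9, -0.2, -0.3]
gripper_width: 1.0
grip_force: 0.0
```

>>> send_rows(claw=[1,1,1,1,1,-1,-1,-1,-1,-1,-1], slide=[[0,0,0.04],[0,0,0.08],[0,0,0.1],[0,0,0.1105],[0,0,0.1105],[0,0,0.1105],[0,0,0.1105],[0,0,0.1105],[0,0,0.1105],[0,0,0.1105],[0,0,0.1105]], angular=[[0,0,0],[0,0,0],[0,0,0],[0,0,0],[0,0,0],[0,0,0],[0,0,0],[0,0,0],[0,0,0],[0,0,0],[0,0,0]], squeeze=80)

```text
time: 5.38
tool_pos: [497.2, 334.0, 10.0]
orientation: [180.0, 0.0, 166.9]
wrist_force: [-2.4, -1.1, 3.7]
gripper_width: 0.178
grip_force: 78.7
```

```bash
python3 plan.py 497,333.7,9.5,-193.1 497,333.7,30,-193.1 490,325,60,-193.1 450,200,90,-186 440,65.7,90,-180.4 440,65.7,50,-180.4
```

```text
[0.0, 0.0, -0.0205] [0, 0, -0.0]
[0.0048, -0.0101, -0.0505] [0, 0, -0.0]
[0.0155, -0.1409, -0.0805] [0, 0, -0.1239]
[-0.0052, -0.2739, -0.0805] [0, 0, -0.2217]
[-0.0052, -0.2739, -0.0405] [0, 0, -0.2217]
```

>>> send_rows(claw=[-1,-1,-1,-1,-1,-1,-1,-1,-1,-1,-1,-1,-1,-1], slide=[[0,0,-0.01],[0,0,-0.03],[0.005,-0.01,-0.055],[0.01,-0.04,-0.08],[0.013,-0.08,-0.0805],[0.0155,-0.12,-0.0805],[0.0155,-0.16,-0.0805],[0.01,-0.2,-0.0805],[0,-0.24,-0.0805],[-0.004,-0.265,-0.0805],[-0.0052,-0.2739,-0.07],[-0.0052,-0.2739,-0.05],[-0.0052,-0.2739,-0.0405],[-0.0052,-0.2739,-0.0405]], angular=[[0,0,0],[0,0,0],[0,0,0],[0,0,-0.03],[0,0,-0.06],[0,0,-0.1],[0,0,-0.14],[0,0,-0.18],[0,0,-0.21],[0,0,-0.2217],[0,0,-0.2217],[0,0,-0.2217],[0,0,-0.2217],[0,0,-0.2217]])

```text
time: 7.12
tool_pos: [439.4, 65.8, 49.2]
orientation: [-179.9, -0.1, 179.6]
wrist_force: [0.6, -0.2, -1.9]
gripper_width: 0.173
grip_force: 78.2
```

```bash
python3 - <<'E'
from h import *
from scipy.optimize import minimize
print(r.state()['tool_pos'],r.state()['orientation'],r.state()['wrist_force'])
t=avg("top",5);s=avg("scene",5);cv2.imwrite("pics/topB.png",t);cv2.imwrite("pics/sceneB.png",s)
a=cv2.resize(t[190:330,260:340],None,fx=4.2,fy=4.2,interpolation=cv2.INTER_CUBIC)
b=cv2.resize(s[205:325,240:350],None,fx=4.1,fy=4.1,interpolation=cv2.INTER_CUBIC)
C=np.zeros((590,800,3),np.uint8);C[:a.shape[0],:a.shape[1]]=a;C[:b.shape[0],340:340+b.shape[1]]=b;cv2.imwrite("pics/comp2.png",C)
E
```

```text
[439.41123191  65.82746212  49.18136056] [-1.79941647e+02 -1.14443843e-01  1.79626595e+02] [ 0.62495004 -0.18715267 -1.91524628]
```

View pics/comp2.png

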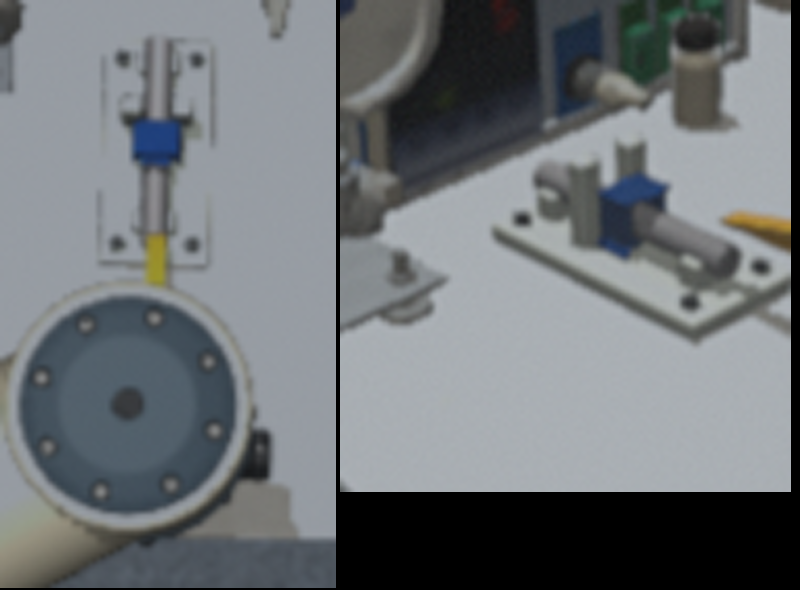

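```bash
python3 - <<'E'
from h import *
t=cv2.imread("pics/topB.png");s=cv2.imread("pics/sceneB.png")
def brass(im): return cv2.inRange(cv2.cvtColor(im,cv2.COLOR_BGR2HSV),(18,110,60),(35,255,255))
m=brass(t);z=np.zeros_like(m);z[240:262,285:310]=m[240:262,285:310]
sat=cv2.cvtColor(t,cv2.COLOR_BGR2HSV)[...,1].astype(float)
# sub-pixel centre by saturation weights
P=[]
for v in range(245,258):
    w=np.clip(sat[v,288:306]-50,0,None); 
    if w.max()<60: continue
    c=(w*np.arange(288,306)).sum()/w.sum(); h=43+0.25*0; P.append((v,c,(w.sum()/w.max())))
for v,c,w in P:
    X0=ray("top",(c,v),46); print(v,round(c,2),round(w,2),X0.round(1))
g=cv2.cvtColor(t,cv2.COLOR_BGR2GRAY).astype(float)
for v in range(228,244,3): print(v,g[v,287:307].astype(int))
for v in(198,202,206): print(v,g[v,287:307].astype(int))
ys,xs=np.nonzero(brass(s)[200:330,380:520]);print("scene",xs.min()+380,ys[xs==xs.min()].mean()+200)
print(proj("scene",[[569.4,65,42.7],[569.4,65,43.7]]),proj("top",[569.4,65,43.2]))
E
```

```text
246 296.94 3.89 [567.8  64.4  46. ]
247 296.9 4.07 [565.3  64.4  46. ]
248 296.83 4.13 [562.9  64.5  46. ]
249 296.83 4.0 [560.5  64.5  46. ]
250 296.84 3.88 [558.1  64.4  46. ]
251 296.84 3.78 [555.7  64.4  46. ]
252 296.79 3.98 [553.3  64.5  46. ]
253 296.73 4.18 [550.9  64.6  46. ]
254 296.78 3.86 [548.5  64.4  46. ]
255 296.71 3.78 [546.2  64.5  46. ]
256 296.63 3.8 [543.8  64.7  46. ]
257 296.94 3.13 [541.4  63.9  46. ]
228 [155 154 155 152 123 100  80  61  56  59  59  58  58  64  73  70 107 144
 154 155]
231 [155 155 154 155 154 151 116  91 106 131 122  99  79  90 119 145 153 155
 155 155]
234 [155 155 156 155 156 152 122 103 119 138 132 110  86 111 139 152 154 155
 156 155]
237 [155 155 156 155 155 151 117 101 120 138 130 107  84 111 144 154 155 156
 155 155]
240 [155 156 155 154 148 143 113 101 121 138 129 104  83 121 137 148 154 155
 155 156]
243 [155 155 155 152 134 137 116 104 121 136 126 101  87 126 122 139 153 155
 156 155]
198 [154 155 154 155 154 155 154 151 140 140 147 147 145 148 151 152 151 153
 153 154]
202 [135 104 102 113 139 138 143 115  99 121 144 139 116  95 121 133 146 150
 134 121]
206 [152 141 132 139 149 141 132 104 100 124 145 137 112  93 125 115 136 151
 141 133]
scene 380 276.1818181818182
[[334.28186475 258.44391973]
 [334.2810755  257.94542254]] [[296.69845274 245.48697243]]
```

>>> send_rows(claw=[-1,-1,-1,-1,-1], slide=[[-0.01,0.0012,0.0],[-0.022,0.0012,0.004],[-0.022,0.0012,0.008],[-0.022,0.0012,0.009],[-0.022,0.0012,0.009]], angular=[[0,0,0],[0,0,0],[0,0,0],[0,0,0],[0,0,0]])

```text
time: 8.25
tool_pos: [461.6, 66.7, 40.8]
orientation: [-180.0, -0.0, 179.6]
wrist_force: [0.2, 0.4, -2.4]
gripper_width: 0.175
grip_force: 78.2
```

>>> send_rows(claw=[-1,-1,-1], slide=[[0,0,0.0008],[0,0,0.0015],[0,0,0.0015]], angular=[[0,0,0],[0,0,0],[0,0,0]])

```text
time: 8.62
tool_pos: [462.0, 66.8, 39.5]
orientation: [180.0, 0.0, 179.6]
wrist_force: [-0.8, 0.2, -2.0]
gripper_width: 0.172
grip_force: 78.2
```

>>> send_rows(claw=[-1,-1,-1], slide=[[0,0,0.0005],[0,0,0.001],[0,0,0.001]], angular=[[0,0,0],[0,0,0],[0,0,0]])

```text
time: 9.0
tool_pos: [462.2, 66.8, 38.7]
orientation: [180.0, 0.0, 179.6]
wrist_force: [-0.3, 0.1, -0.6]
gripper_width: 0.177
grip_force: 78.5
```

>>> send_rows(claw=[-1,-1], slide=[[0,0,0.0006],[0,0,0.0006]], angular=[[0,0,0],[0,0,0]])

```text
time: 9.25
tool_pos: [462.3, 66.9, 38.2]
orientation: [180.0, 0.0, 179.6]
wrist_force: [-2.3, 0.1, 3.3]
gripper_width: 0.171
grip_force: 78.8
```

>>> send_rows(claw=[-1,-1,-1,-1,-1,-1], slide=[[0,0,-0.0004],[-0.008,0,-0.0004],[-0.018,0,-0.0004],[-0.028,0,-0.0004],[-0.036,0,-0.0004],[-0.036,0,-0.0004]], angular=[[0,0,0],[0,0,0],[0,0,0],[0,0,0],[0,0,0],[0,0,0]])

```text
time: 10.0
tool_pos: [499.9, 66.7, 38.5]
orientation: [180.0, 0.1, 179.6]
wrist_force: [2.6, -1.3, 1.0]
gripper_width: 0.173
grip_force: 79.0
```

```bash
python3 - <<'E'
from h import *
t=avg("top",4);s=avg("scene",4);cv2.imwrite("pics/topC.png",t);cv2.imwrite("pics/sceneC.png",s)
a=cv2.resize(t[190:265,275:320],None,fx=7.5,fy=7.5,interpolation=cv2.INTER_CUBIC)
b=cv2.resize(s[230:290,285:345],None,fx=7.5,fy=7.5,interpolation=cv2.INTER_CUBIC)
C=np.zeros((570,800,3),np.uint8);C[:a.shape[0],:a.shape[1]]=a[:570];C[:b.shape[0],345:345+b.shape[1]]=b;cv2.imwrite("pics/comp3.png",C)
E
```

```text
(no output)
```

View pics/comp3.png

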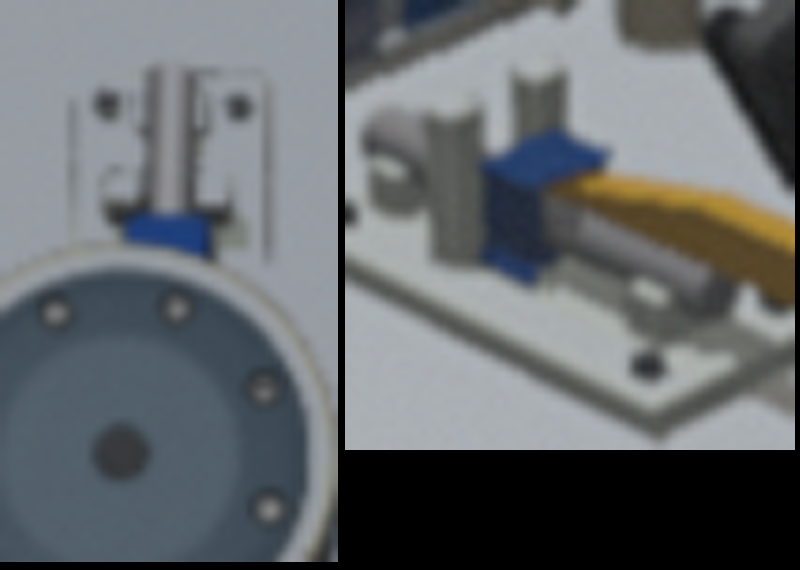

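>>> send_rows(claw=[-1,-1,-1,-1,-1,-1], slide=[[-0.006,0,0],[-0.013,0,0],[-0.02,0,0],[-0.027,0,0],[-0.034,0,0],[-0.034,0,0]], angular=[[0,0,0],[0,0,0],[0,0,0],[0,0,0],[0,0,0],[0,0,0]], squeeze=110)

```text
time: 11.15
tool_pos: [529.1, 65.3, 38.8]
orientation: [-179.9, -0.3, 179.6]
wrist_force: [-10.3, -1.3, 14.7]
gripper_width: 0.172
grip_force: 108.7
```

>>> send_rows(claw=[-1,-1,-1,-1,-1,-1,-1,-1], slide=[[-0.007,0,0],[-0.014,0,0],[-0.021,0,0],[-0.028,0,0],[-0.035,0,0],[-0.042,0,0],[-0.042,0,0],[-0.042,0,0]], angular=[[0,0,0],[0,0,0],[0,0,0],[0,0,0],[0,0,0],[0,0,0],[0,0,0],[0,0,0]])

```text
time: 12.15
tool_pos: [572.9, 65.5, 39.0]
orientation: [-179.9, -0.1, 179.6]
wrist_force: [-4.4, -1.1, 9.7]
gripper_width: 0.172
grip_force: 108.2
```

```bash
python3 - <<'E'
from h import *
s=avg("scene",4);cv2.imwrite("pics/sceneD.png",s)
b=cv2.resize(s[220:290,275:365],None,fx=8,fy=8,interpolation=cv2.INTER_CUBIC);cv2.imwrite("pics/comp4.png",b)
E
```

```text
(no output)
```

View pics/comp4.png

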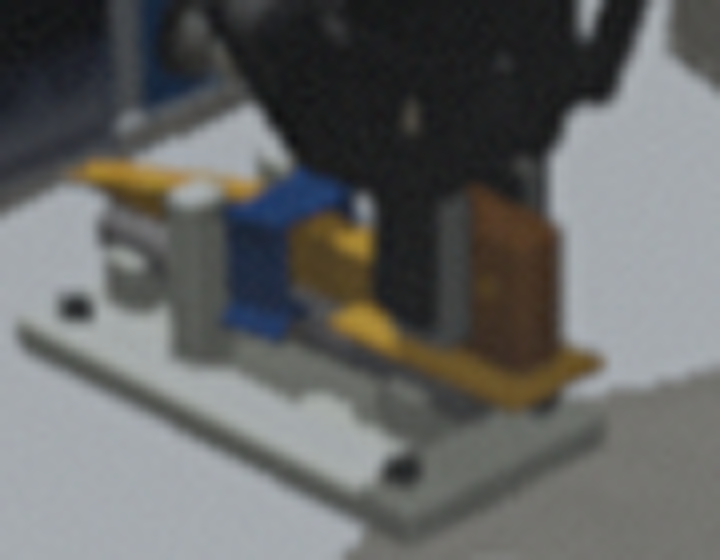

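```bash
python3 plan.py 574,66.1,38.3,-180.4 574,66.1,110,-180.4 520,40,110,-180.4 520,-20,110,-187 530,-80,110,-194 536,-130,110,-200.2 538.3,-145.9,110,-200.2
```

```text
[0.0, 0.0, -0.0717] [0, 0, -0.0]
[0.0538, -0.0265, -0.0717] [0, 0, -0.0]
[0.0534, -0.0865, -0.0717] [0, 0, 0.1152]
[0.043, -0.1464, -0.0717] [0, 0, 0.2374]
[0.0366, -0.1964, -0.0717] [0, 0, 0.3456]
[0.0342, -0.2122, -0.0717] [0, 0, 0.3456]
```

>>> send_rows(claw=[-1,-1,-1,-1,-1,-1,-1,-1,-1,-1], slide=[[0,0,-0.002],[0,0,-0.006],[0,0,-0.012],[0,0,-0.02],[0,0,-0.03],[0,0,-0.041],[0,0,-0.053],[0,0,-0.063],[0,0,-0.07],[0,0,-0.0717]], angular=[[0,0,0],[0,0,0],[0,0,0],[0,0,0],[0,0,0],[0,0,0],[0,0,0],[0,0,0],[0,0,0],[0,0,0]])

```text
time: 13.6
tool_pos: [574.2, 66.1, 110.5]
orientation: [180.0, 0.0, 179.6]
wrist_force: [0.7, 0.4, -3.2]
gripper_width: 0.168
grip_force: 107.6
```

Gentle transfer toward the tray, with the slides less the lift already made.

>>> send_rows(claw=[-1,-1,-1,-1,-1,-1,-1,-1,-1,-1,-1,-1,-1,-1,-1,-1,-1,-1,-1,-1], slide=[[0.004,-0.001,0],[0.012,-0.004,0],[0.022,-0.009,0],[0.033,-0.016,0],[0.043,-0.025,0],[0.05,-0.036,0],[0.054,-0.05,0],[0.055,-0.064,0],[0.055,-0.079,0],[0.053,-0.094,0],[0.051,-0.11,0],[0.048,-0.126,0],[0.045,-0.142,0],[0.042,-0.158,0],[0.039,-0.173,0],[0.037,-0.187,0],[0.0355,-0.199,0],[0.0346,-0.207,0],[0.0342,-0.211,0],[0.0342,-0.2122,0]], angular=[[0,0,0],[0,0,0],[0,0,0],[0,0,0],[0,0,0.01],[0,0,0.03],[0,0,0.055],[0,0,0.085],[0,0,0.115],[0,0,0.145],[0,0,0.175],[0,0,0.205],[0,0,0.235],[0,0,0.265],[0,0,0.29],[0,0,0.312],[0,0,0.328],[0,0,0.339],[0,0,0.344],[0,0,0.3456]])

```text
time: 16.1
tool_pos: [538.3, -145.9, 110.0]
orientation: [180.0, -0.0, 159.8]
wrist_force: [-0.6, 0.8, -2.8]
gripper_width: 0.167
grip_force: 107.6
```

```bash
python3 - <<'E'
from h import *
print(r.state()['tool_pos'])
s=avg("scene",4);t=avg("top",4)
a=cv2.resize(s[170:290,320:460],None,fx=3.5,fy=3.5,interpolation=cv2.INTER_CUBIC)
b=cv2.resize(t[190:300,350:440],None,fx=3.4,fy=3.4,interpolation=cv2.INTER_CUBIC)
C=np.zeros((430,800,3),np.uint8);C[:a.shape[0],:490]=a;C[:b.shape[0],492:492+b.shape[1]]=b;cv2.imwrite("pics/comp5.png",C)
E
```

```text
[ 538.33395963 -145.93303412  109.96385829]
```

View pics/comp5.png

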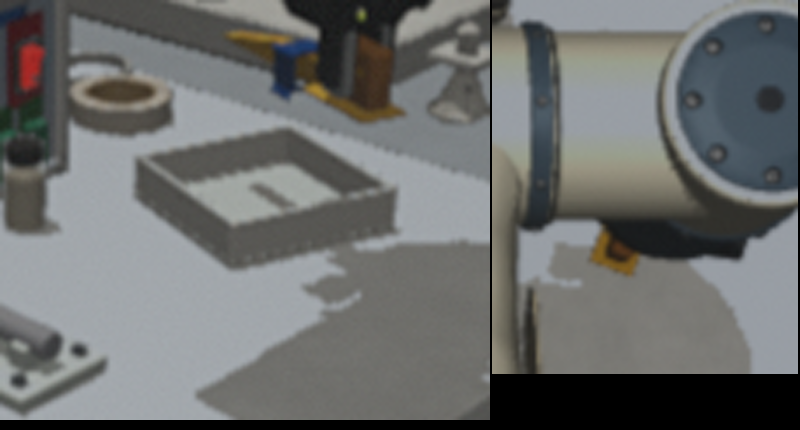

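>>> send_rows(claw=[-1,-1,-1,-1,-1,-1,-1,-1,-1,-1], slide=[[0,0,0.003],[0,0,0.009],[0,0,0.018],[0,0,0.029],[0,0,0.041],[0,0,0.052],[0,0,0.061],[0,0,0.067],[0,0,0.0704],[0,0,0.0704]], angular=[[0,0,0],[0,0,0],[0,0,0],[0,0,0],[0,0,0],[0,0,0],[0,0,0],[0,0,0],[0,0,0],[0,0,0]])

```text
time: 17.75
tool_pos: [538.4, -145.9, 39.6]
orientation: [-180.0, 0.0, 159.8]
wrist_force: [-0.4, 0.5, -3.1]
gripper_width: 0.167
grip_force: 107.7
```

>>> send_rows(claw=[-1,-1,-1,-1,-1,-1,-1], slide=[[0.004,0,0],[0.009,0,0],[0.014,0,0],[0.019,0,0],[0.024,0,0],[0.029,0,0],[0.032,0,0]], angular=[[0,0,0],[0,0,0],[0,0,0],[0,0,0],[0,0,0],[0,0,0],[0,0,0]])

```text
time: 18.62
tool_pos: [508.0, -134.8, 39.6]
orientation: [-180.0, -0.0, 159.8]
wrist_force: [-0.0, 0.0, -3.3]
gripper_width: 0.166
grip_force: 107.8
```

```bash
python3 - <<'E'
from h import *
print(r.state()['tool_pos'],r.state()['wrist_force'])
s=avg("scene",4)
cv2.imwrite("pics/comp6.png",cv2.resize(s[190:260,340:460],None,fx=6,fy=6,interpolation=cv2.INTER_CUBIC))
E
```

```text
[ 507.96906896 -134.75466127   39.59657575] [-0.02278495  0.04091746 -3.25000995]
```

View pics/comp6.png

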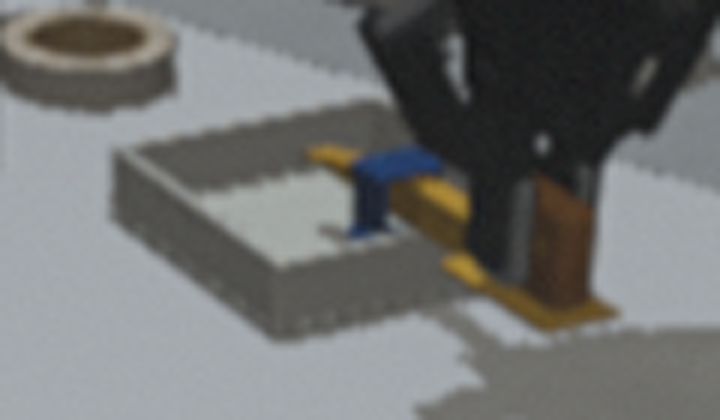

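>>> send_rows(claw=[-1,-1,-1,-1,-1,-1,-1,-1,-1,-1,-1,-1,-1,-1,-1,-1], slide=[[0.004,0,0],[0.008,0,0],[0.013,0,0],[0.018,0,0],[0.024,0,0],[0.03,0,0],[0.036,0,0],[0.042,0,0],[0.049,0,0],[0.056,0,0],[0.063,0,0],[0.07,0,0],[0.078,0,0],[0.086,0,0],[0.095,0,0],[0.1,0,0]], angular=[[0,0,0],[0,0,0],[0,0,0],[0,0,0],[0,0,0],[0,0,0],[0,0,0],[0,0,0],[0,0,0],[0,0,0],[0,0,0],[0,0,0],[0,0,0],[0,0,0],[0,0,0],[0,0,0]])

```text
time: 20.82
tool_pos: [413.8, -100.2, 39.6]
orientation: [-180.0, -0.0, 159.8]
wrist_force: [-0.3, -0.5, -2.4]
gripper_width: 0.167
grip_force: 107.8
```

```bash
python3 - <<'E'
from h import *
print(r.state()['tool_pos'],r.state()['wrist_force'])
s=avg("scene",4);t=avg("top",4)
a=cv2.resize(s[190:260,340:460],None,fx=4,fy=4,interpolation=cv2.INTER_CUBIC)
b=cv2.resize(t[190:300,350:440],None,fx=3.4,fy=3.4,interpolation=cv2.INTER_CUBIC)
C=np.zeros((380,800,3),np.uint8);C[:a.shape[0],:480]=a;C[:b.shape[0],482:482+b.shape[1]]=b;cv2.imwrite("pics/comp7.png",C)
E
python3 plan.py 414.2,-100.4,39.5,-200.2 414,-90,85,-200.2 430,65,95,-196 460,250,95,-193.1 497,333.7,60,-193.1 497,333.7,11,-193.1
```

```text
[ 413.79988608 -100.15269739   39.60162982] [-0.33426723 -0.4660987  -2.39419632]
[0.0038, 0.0097, -0.0455] [0, 0, -0.0]
[0.0423, 0.1607, -0.0555] [0, 0, -0.0733]
[0.078, 0.3447, -0.0555] [0, 0, -0.1239]
[0.0722, 0.436, -0.0205] [0, 0, -0.1239]
[0.0722, 0.436, 0.0285] [0, 0, -0.1239]
```

View pics/comp7.png

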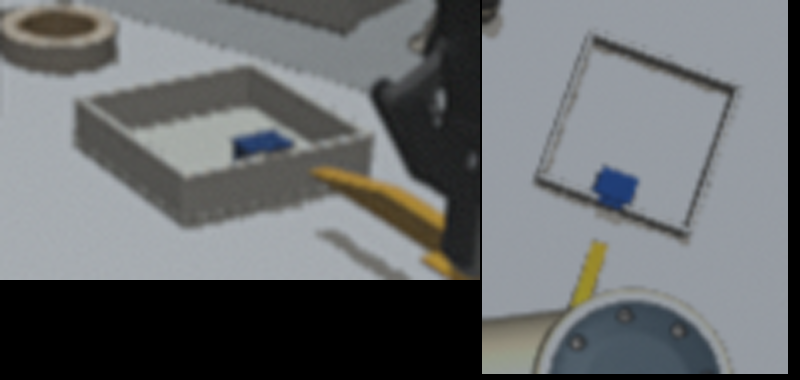

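>>> send_rows(claw=[-1,-1,-1,-1,-1,-1,-1,-1,-1,-1,-1,-1,-1,-1,-1,-1,-1,-1], slide=[[0.001,0.003,-0.02],[0.0038,0.0097,-0.0455],[0.015,0.04,-0.0555],[0.025,0.08,-0.0555],[0.034,0.12,-0.0555],[0.0423,0.1607,-0.0555],[0.052,0.205,-0.0555],[0.06,0.25,-0.0555],[0.069,0.298,-0.0555],[0.078,0.3447,-0.0555],[0.076,0.38,-0.045],[0.073,0.415,-0.03],[0.0722,0.436,-0.0205],[0.0722,0.436,0.0],[0.0722,0.436,0.018],[0.0722,0.436,0.026],[0.0722,0.436,0.0285],[0.0722,0.436,0.0285]], angular=[[0,0,0],[0,0,0],[0,0,-0.015],[0,0,-0.035],[0,0,-0.055],[0,0,-0.0733],[0,0,-0.09],[0,0,-0.11],[0,0,-0.12],[0,0,-0.1239],[0,0,-0.1239],[0,0,-0.1239],[0,0,-0.1239],[0,0,-0.1239],[0,0,-0.1239],[0,0,-0.1239],[0,0,-0.1239],[0,0,-0.1239]])

```text
time: 23.48
tool_pos: [497.6, 334.0, 11.6]
orientation: [180.0, 0.0, 166.9]
wrist_force: [-1.0, -0.3, -2.3]
gripper_width: 0.17
grip_force: 108.0
```

>>> send_rows(claw=[-1,-1,-1,-1], slide=[[0,0,0.0005],[0,0,0.001],[0,0,0.0013],[0,0,0.0013]], angular=[[0,0,0],[0,0,0],[0,0,0],[0,0,0]])

```text
time: 23.98
tool_pos: [497.3, 333.9, 10.1]
orientation: [180.0, 0.0, 166.9]
wrist_force: [-1.1, 0.1, -0.3]
gripper_width: 0.168
grip_force: 108.3
```

Touching the mat; release and withdraw.

>>> send_rows(claw=[-1,0,1,1,1,1,1,1,1,1,1], slide=[[0,0,0.0003],[0,0,0.0003],[0,0,0.0003],[0,0,0.0003],[0,0,0.0003],[0,0,-0.01],[0,0,-0.04],[0,0,-0.08],[0,0,-0.12],[-0.0,0,-0.15],[0,0,-0.15]], angular=[[0,0,0],[0,0,0],[0,0,0],[0,0,0],[0,0,0],[0,0,0],[0,0,0],[0,0,0],[0,0,0],[0,0,0],[0,0,0]])

```text
time: 25.35
tool_pos: [498.6, 334.8, 163.8]
orientation: [179.7, 0.2, 166.9]
wrist_force: [0.9, 0.3, -1.1]
gripper_width: 1.0
grip_force: 0.0
```

```bash
python3 - <<'E'
from h import *
print(r.state()['tool_pos'],r.state()['wrist_force'])
s=avg("scene",4)
cv2.imwrite("pics/comp8.png",cv2.resize(s[180:420,160:480],(800,600),interpolation=cv2.INTER_CUBIC))
E
```

```text
[498.6265135  334.82887093 163.77419929] [ 0.91344063  0.34571078 -1.09813983]
```

View pics/comp8.png

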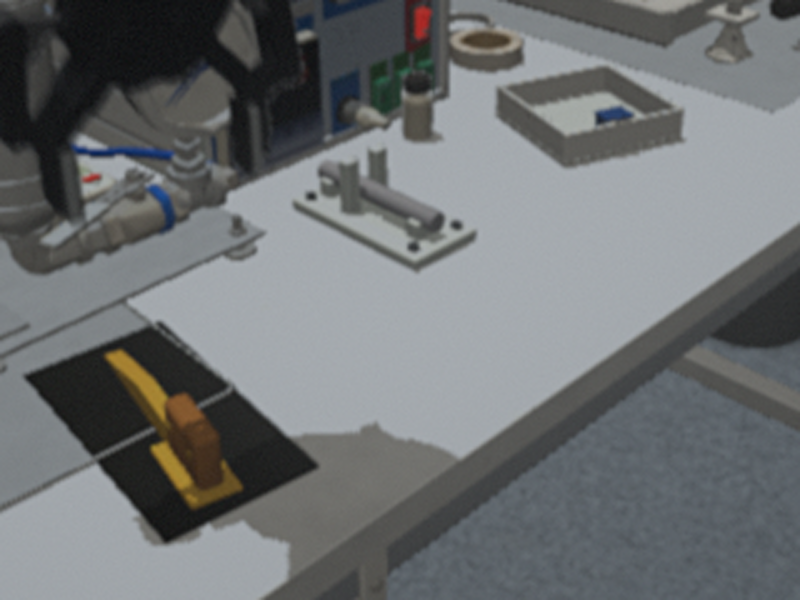

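The wedge lies flat on the mat (about 190,450), the clip is in the tray (about 612,117), and the vial (418,105) hasn't moved.

```bash
python3 -c "
from bench import r
print(r.job_done())"
```

```text
the job is handed in; nothing more can be done
None
```

The job is handed in, with no verdict returned: the final picture shows the clip in the tray, the wedge flat on its mat and the vial where it stood, at about 25 s of the 72 s allowed.

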